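Demould tissue blocks and pack the specimen case

TASK

The wax tissue blocks on the cold plate have set: lift each one out of its steel mould and pack them, together with the small white-capped specimen pots standing on the bench, side by side in the foam trough of the transport case, every block seated flat, wax side down, and every pot upright, all right down on the trough's floor. When everything is in, lower the case's lid fully closed without slamming it. Leave the other things on the bench where they are.

Things in the scene. Friction and masses are not known exactly. Their poses are not given: they have to be found in the camera images.
- block_a: Wide tissue block: pale wax boss 34 x 48 mm, 12 mm tall, under a white gridded cassette 44 mm (its x) x 58 mm (its y), 16 mm tall; 28 mm in all, about 55 g. Origin: centre of the wax underside, z up. Starts wax down, loose in mould_a, axes parallel to it, its top 13 mm standing out: grip it across the 58 mm and lift straight up. Absent in some starts.
- block_b: Wide tissue block: pale wax boss 34 x 48 mm, 12 mm tall, under a white gridded cassette 44 mm (its x) x 58 mm (its y), 16 mm tall; 28 mm in all, about 55 g. Origin: centre of the wax underside, z up. Starts wax down, loose in mould_b, axes parallel to it, its top 13 mm standing out: grip it across the 58 mm and lift straight up. Absent in some starts.
- block_c: Narrow tissue block: pale wax boss 22 x 48 mm, 12 mm tall, under a white gridded cassette 32 mm (its x) x 58 mm (its y), 16 mm tall; 28 mm in all, about 40 g. Origin: centre of the wax underside, z up. Starts wax down, loose in mould_c, axes parallel to it, its top 13 mm standing out: grip it across the 58 mm and lift straight up. Absent in some starts.
- block_d: Narrow tissue block: pale wax boss 22 x 48 mm, 12 mm tall, under a white gridded cassette 32 mm (its x) x 58 mm (its y), 16 mm tall; 28 mm in all, about 40 g. Origin: centre of the wax underside, z up. Starts wax down, loose in mould_d, axes parallel to it, its top 13 mm standing out: grip it across the 58 mm and lift straight up. Absent in some starts.
- mould_a: Pressed steel base mould frozen fast to the cold plate (it cannot move), 17 mm tall, flange 56 mm (its x) x 70 mm (its y). Cavity: 36 x 50 mm and 12 mm deep for the wax, below a recess 46.5 x 60.5 mm and 3 mm deep for the cassette. Origin: centre of its underside; inner floor 2 mm above. block_a starts in it, if present.
- mould_b: Pressed steel base mould frozen fast to the cold plate (it cannot move), 17 mm tall, flange 56 mm (its x) x 70 mm (its y). Cavity: 36 x 50 mm and 12 mm deep for the wax, below a recess 46.5 x 60.5 mm and 3 mm deep for the cassette. Origin: centre of its underside; inner floor 2 mm above. block_b starts in it, if present.
- mould_c: Pressed steel base mould frozen fast to the cold plate (it cannot move), 17 mm tall, flange 44 mm (its x) x 70 mm (its y). Cavity: 24 x 50 mm and 12 mm deep for the wax, below a recess 34.5 x 60.5 mm and 3 mm deep for the cassette. Origin: centre of its underside; inner floor 2 mm above. block_c starts in it, if present.
- mould_d: Pressed steel base mould frozen fast to the cold plate (it cannot move), 17 mm tall, flange 44 mm (its x) x 70 mm (its y). Cavity: 24 x 50 mm and 12 mm deep for the wax, below a recess 34.5 x 60.5 mm and 3 mm deep for the cassette. Origin: centre of its underside; inner floor 2 mm above. block_d starts in it, if present.
- mould_e: Pressed steel base mould frozen fast to the cold plate (it cannot move), 17 mm tall, flange 56 mm (its x) x 70 mm (its y). Cavity: 36 x 50 mm and 12 mm deep for the wax, below a recess 46.5 x 60.5 mm and 3 mm deep for the cassette. Origin: centre of its underside; inner floor 2 mm above. Always empty.
- mould_f: Pressed steel base mould frozen fast to the cold plate (it cannot move), 17 mm tall, flange 44 mm (its x) x 70 mm (its y). Cavity: 24 x 50 mm and 12 mm deep for the wax, below a recess 34.5 x 60.5 mm and 3 mm deep for the cassette. Origin: centre of its underside; inner floor 2 mm above. Always empty.
- pot_a: Small specimen pot with a white screw cap, standing on the bench between the cold plate and the case: a plain upright cylinder 40 mm in diameter and 36 mm tall, cap and all (the cap is the top 14 mm), full, about 60 g. Origin: centre of its underside, z up. Absent in some starts.
- pot_b: Small specimen pot with a white screw cap, standing on the bench between the cold plate and the case: a plain upright cylinder 40 mm in diameter and 36 mm tall, cap and all (the cap is the top 14 mm), full, about 60 g. Origin: centre of its underside, z up. Absent in some starts.
- cold_plate: Low white cooling unit fixed on the bench, 270 mm (its x) x 250 mm (its y), flat metal top 60 mm high with six moulds standing on it in two columns of three. The case is on the other side of the bench; which is left varies. Origin: centre of its underside.
- case: Hard grey transport case fixed on the bench; base 130 mm front to back (its x; hinge at +x, handle side -x) and 310 mm long (its y), rim 42 mm high, filled with firm dark foam whose flat top is 40 mm high, with one straight-walled trough cut in it. The lid stands open at the +x side. Origin: centre of its underside.
- trough (a point): Centre of the trough's floor (26 mm above the case's origin), axes as the case. The trough is 64 mm wide (x), 266 mm long (y) and 14 mm deep, so whatever stands in it sticks up out of the foam: blocks by 14 mm, pots by 22 mm. Six pieces fill it nearly full when their 58 mm lengths lie across it.
- case_lid (a joint): Lid angle in rad: 0 closed, grows as it opens, 1.95 at its stop; starts between 1.65 and 1.93. The hinge is stiff (friction about 0.35 N m), so the lid stays at whatever angle it is left; it takes 2 to 4 N at the handle to close it.
- lid_handle (a point): Middle of the lid's handle, a horizontal round bar 11 mm thick and 110 mm long parallel to the case's y, 35 mm out from the lid's front face (166 mm from the hinge axis). Lid open: at the top of the standing lid. Lid closed: at the front of the case, 58 mm above the bench.
- lid_hinge (a point): Middle of the hinge axis, which runs along the case's y at the top far edge of the base: 65 mm in +x and 42 mm up from the case's origin. The closed lid covers the base and is hollow, 38 mm tall (34 mm inside), its top 80 mm above the bench.
- tube_rack: Blue rack of capped tubes, 75 x 140 mm, 102 mm tall, at the far side; not part of the job. Origin: centre of its underside.
- wash_bottle: White bottle, 64 mm diameter, 170 mm tall, at the far side; not part of the job. Origin: centre of its underside.
- stain_jar: Amber glass jar, 56 mm diameter, 85 mm tall, at the far side; not part of the job. Origin: centre of its underside.
- forceps: Steel forceps 110 mm long lying near the robot; not part of the job. Origin: centre of its underside.
- marker: Marker pen 120 mm long lying beyond the pots; not part of the job. Origin: centre of its underside.
There are look-alikes about, which are no part of the job. What is shaped like the block_c but green or orange is not meant.

How it is judged:
On the way, in this order (a step that is already met when the one before it is completed fails the run):
1. every block and pot present stands released in the trough, down on its floor, with the lid still open (z of block_a in the frame of trough between -0.006 and 0.006 m and x of block_a in the frame of trough between -0.03 and 0.03 m and y of block_a in the frame of trough between -0.13 and 0.13 m and angle between each of block_a, block_b, block_c, block_d, pot_a, pot_b's own z axis and vertical below 0.12 rad and linear speed of each of block_a, block_b, block_c, block_d, pot_a, pot_b below 0.03 m/s and z of block_b in the frame of trough between -0.006 and 0.006 m and x of block_b in the frame of trough between -0.03 and 0.03 m and y of block_b in the frame of trough between -0.13 and 0.13 m and z of block_c in the frame of trough between -0.006 and 0.006 m and x of block_c in the frame of trough between -0.03 and 0.03 m and y of block_c in the frame of trough between -0.13 and 0.13 m and z of block_d in the frame of trough between -0.006 and 0.006 m and x of block_d in the frame of trough between -0.03 and 0.03 m and y of block_d in the frame of trough between -0.13 and 0.13 m and z of pot_a in the frame of trough between -0.006 and 0.006 m and x of pot_a in the frame of trough between -0.03 and 0.03 m and y of pot_a in the frame of trough between -0.13 and 0.13 m and z of pot_b in the frame of trough between -0.006 and 0.006 m and x of pot_b in the frame of trough between -0.03 and 0.03 m and y of pot_b in the frame of trough between -0.13 and 0.13 m and value of joint case_lid above 1 rad and contact force between the fingers and block_a below 0.5 N and contact force between the fingers and block_b below 0.5 N and contact force between the fingers and block_c below 0.5 N and contact force between the fingers and block_d below 0.5 N and contact force between the fingers and pot_a below 0.5 N and contact force between the fingers and pot_b below 0.5 N), for 0.2 s.
2. the lid is closed (value of joint case_lid below 0.05 rad), for 0.2 s.
At the end, for the whole second after the job is handed in: Every block and pot that is present is in the trough, its underside within 6 mm of the trough's floor height, upright within 0.12 rad (blocks wax down), at rest, and the lid is closed to within 0.05 rad (z of block_a in the frame of trough between -0.006 and 0.006 m and x of block_a in the frame of trough between -0.03 and 0.03 m and y of block_a in the frame of trough between -0.13 and 0.13 m and angle between each of block_a, block_b, block_c, block_d, pot_a, pot_b's own z axis and vertical below 0.12 rad and linear speed of each of block_a, block_b, block_c, block_d, pot_a, pot_b below 0.03 m/s and z of block_b in the frame of trough between -0.006 and 0.006 m and x of block_b in the frame of trough between -0.03 and 0.03 m and y of block_b in the frame of trough between -0.13 and 0.13 m and z of block_c in the frame of trough between -0.006 and 0.006 m and x of block_c in the frame of trough between -0.03 and 0.03 m and y of block_c in the frame of trough between -0.13 and 0.13 m and z of block_d in the frame of trough between -0.006 and 0.006 m and x of block_d in the frame of trough between -0.03 and 0.03 m and y of block_d in the frame of trough between -0.13 and 0.13 m and z of pot_a in the frame of trough between -0.006 and 0.006 m and x of pot_a in the frame of trough between -0.03 and 0.03 m and y of pot_a in the frame of trough between -0.13 and 0.13 m and z of pot_b in the frame of trough between -0.006 and 0.006 m and x of pot_b in the frame of trough between -0.03 and 0.03 m and y of pot_b in the frame of trough between -0.13 and 0.13 m and value of joint case_lid below 0.05 rad); the robot touches nothing.
It fails at once if another thing on the bench was pushed more than 40 mm (distance of any of tube_rack, wash_bottle, stain_jar, forceps, marker from where it was at the start of the episode above 0.04 m).
It fails at once if the lid was slammed (turned shut faster than 2.5 rad/s) (velocity of joint case_lid below -2.5 rad/s).
Of block_a, block_b, block_c, block_d, pot_a, pot_b only 4 to 6 are there at a start; the rules pass over those that are not, and their reading is None.
At some moment in a run one of pot_a, pot_b may be knocked a few centimetres aside while the robot is not near it.
It also fails if it takes over 210 s, if anything falls off the work surface, if the arm or the gripper's body presses on something with over 40 N, if the wrist force passes 120 N, or if a joint passes its speed limit or range.

ROBOT

A 6-joint arm with a two-finger parallel gripper is mounted at the origin on the work surface. World frame = base frame: x ahead of the robot, y to its left, z up, the work surface at z = 0. Lengths are in m, angles in rad, forces in N, time in s.
With the tool pointing down it reaches from about 0.375 to 0.9 m from the base axis. Payload 3.1 kg.
Tool frame: the origin (TCP) lies between the finger pads; the fingertips stand 17 mm ahead of it and the grasp point (between the pads) lies 2 mm behind it; z points along the fingers, y is the line along which they close (so a half turn about z gives the same grasp; the last joint's range is limited). The gripper opens to 85 mm and grips with 20 to 120 N. Pads are 22 mm wide; open, the fingers measure 114 mm over their backs; the gripper's body (76 mm by 85 mm) begins 54 mm behind the grasp point. The pads swing forward as they close: fully open they stand 13 mm farther back than shut.
Start: joints at [1.121, 0.527, 1.433, -0, 1.181, -0.178], TCP at [0.167, 0.602, 0.248] pointing down, gripper open.
Joint ranges: [-3.08, 3.08], [-0.75, 2.2], [0.22, 2.44], [-1.43, 4.57], [0, 2.65], [-2.85, 2.85]. Speed limits (rad/s): [2.79, 2.79, 3.14, 3.14, 3.14, 3.14].

INTERFACE

Orientations are given as [roll, pitch, yaw] about the fixed x, y, z axes, in that order (R = Rz(yaw) Ry(pitch) Rx(roll)).
In Python, from workcell import observe, camera, sign_off gives the robot as it stands.
- The arm moves only by the shell command python3 -m pendant 'ROWS' [OPENING] [FORCE]. ROWS is JSON, a list of rows, each a list of 2 entries, a list of its own where there are three numbers: the shift along the tool's x, y, z in m, then the turn about the tool's z in degrees. A call has 1 to 20 rows; each row is the pose to reach, as a shift and turn from the pose commanded when the call began, along the tool's axes at that moment; what a row does not reach only later rows make up. A row lasts 1/8 s, in which the tool goes at most 62.5 mm and 10.7 degrees, less where a joint would pass 70% of its speed; a pose out of reach is approached as far as the arm can. A call with a gripper value outside its range is refused whole. OPENING is the closure, from -1 (fully open) to 1 (shut), set as the call begins (- or left out, the last holds). The fingers move at their own pace and stop on an object; FORCE is the grip in N (left out, the last holds). Time passes only in rows, so rows that repeat a pose let the fingers close. It gives the time, the measured TCP pose, the force, the opening and the grip force at its end, in the units of the state.
- observe(): the state, without advancing time (a new reading comes with each control period).
- camera(name): name is "scene" or "top"; returns a dict with "image" (420x560x3 uint8, red, green, blue), "K" (3x3 intrinsics, pixels), "R" (3x3) and "t" (3): a world point X has camera coordinates R X + t. Camera axes: x right, y down, z forward; pixel columns grow to the right and rows downward; lengths in m; the calibration is good to about 2 mm. A picture is of the moment at which its call begins. There is no depth.
- sign_off(): hands the job in; it is judged then, once.
The state is a dict: "t": time; "joints": joint angles; "qvel": joint speeds; "effort": joint torques, N m; "tool_pos": TCP position; "tcp_rot": TCP orientation; "wrist_force": force on the tool from outside, world axes, zero at the start; "ft_torque": the same for the moment, N m; "grip_width": finger opening in m; "gripper_force": force on a finger pad.
Only numpy, scipy, OpenCV 4.12 (cv2) and the standard library are available. Lean on these libraries where they do the work, as an engineer would, in place of code of your own. Each camera call takes 0.05 s, during which the arm holds its last target. There are 200 camera calls.

## Working session

There is one attempt and no reset: what is moved stays moved. The work goes in short steps, Python scripts to look and compute and a shell command to move; the robot and the scene stay as the last step left them, time stands still between calls to the robot, and variables do not carry over. Pictures are saved under pics/ and viewed, at most 14 in all, crops included, and the job is handed in when it is done.

```bash
mkdir -p pics; ls
python3 - <<'E'
from workcell import observe,camera
import cv2,numpy as np
s=observe();print({k:np.round(v,3).tolist() for k,v in s.items()})
for n in("top","scene"):
    c=camera(n);cv2.imwrite(f"pics/{n}0.png",c["image"][:,:,::-1]);print(n,c["K"],c["R"],c["t"])
E
```

```text
pics
{'t': 0.0, 'joints': [1.122, 0.528, 1.434, 0.0, 1.181, -0.178], 'qvel': [-0.002, 0.001, -0.0, -0.001, -0.002, 0.0], 'effort': [0.001, -44.235, -17.802, -0.0, 0.008, -0.0], 'tool_pos': [0.167, 0.602, 0.247], 'tcp_rot': [-3.139, -0.0, 2.871], 'wrist_force': [-0.072, 0.455, 0.62], 'ft_torque': [-0.033, -0.011, 0.012], 'gripper_force': 0.0, 'grip_width': 0.085}
top [[517.79592257   0.         278.51907723]
 [  0.         517.79592257 215.220758  ]
 [  0.           0.           1.        ]] [[-7.30376958e-04 -9.99774861e-01  2.12059878e-02]
 [-9.83599299e-01 -3.10660378e-03 -1.80340698e-01]
 [ 1.80365975e-01 -2.09899114e-02 -9.83375584e-01]] [-0.08028567  0.53857031  1.13894173]
scene [[543.91483929   0.         280.40670692]
 [  0.         543.91483929 217.17125962]
 [  0.           0.           1.        ]] [[-0.3688057   0.92921266 -0.02337079]
 [ 0.59303286  0.21586568 -0.77570228]
 [-0.71574743 -0.29994307 -0.63066614]] [ 0.27816356 -0.2387033   1.82424525]
```

View pics/top0.png

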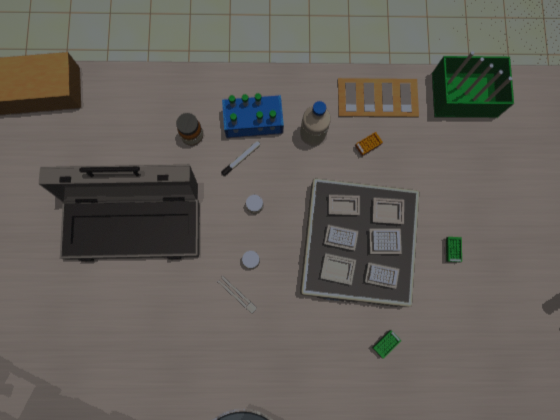

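View pics/scene0.png

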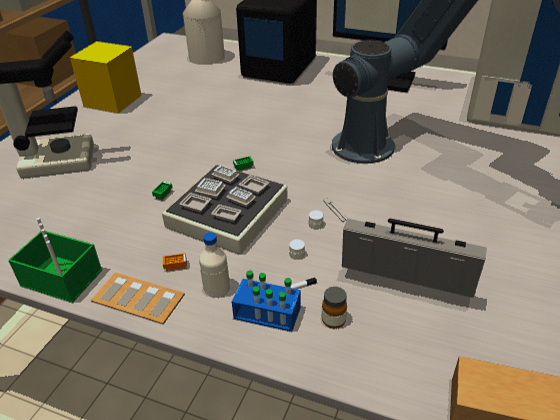

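The top view shows the case on the left around (130,230) with its lid open, and pots at (254,204) and (250,260). The cold plate is around (360,243), and blocks seem to be at (341,238), (385,241) and (382,275). The other moulds look empty. Next I'll enlarge both areas.

```bash
cat > h.py <<'E'
import cv2,numpy as np
from workcell import observe,camera
def ray(c,uv):
    K,R,t=map(np.array,(c["K"],c["R"],c["t"]))
    return -R.T@t, R.T@np.linalg.inv(K)@np.array([uv[0],uv[1],1.])
def onz(c,uv,z):
    o,d=ray(c,uv); return o+d*(z-o[2])/d[2]
def proj(c,X):
    p=np.array(c["K"])@(np.array(c["R"])@np.array(X)+np.array(c["t"])); return p[:2]/p[2]
E
python3 - <<'E'
import cv2
im=cv2.imread("pics/top0.png")
cv2.imwrite("pics/plate.png",cv2.resize(im[175:310,295:425],None,fx=4.4,fy=4.4,interpolation=cv2.INTER_CUBIC))
cv2.imwrite("pics/case.png",cv2.convertScaleAbs(cv2.resize(im[160:270,30:290],None,fx=3,fy=3,interpolation=cv2.INTER_CUBIC),alpha=2))
E
```

```text
(no output)
```

View pics/plate.png

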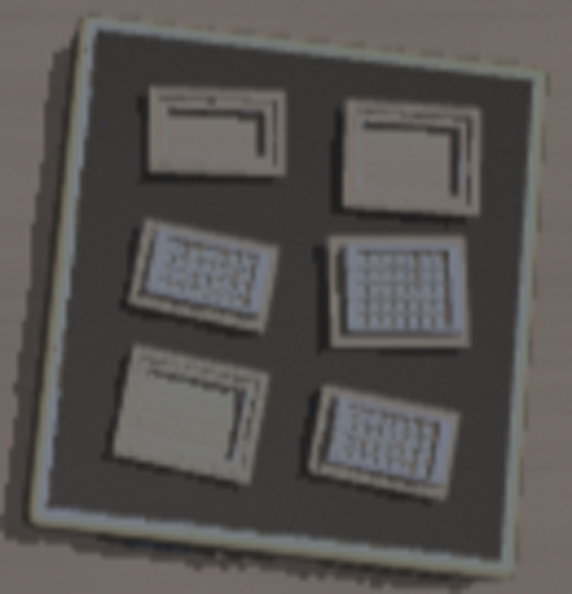

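View pics/case.png

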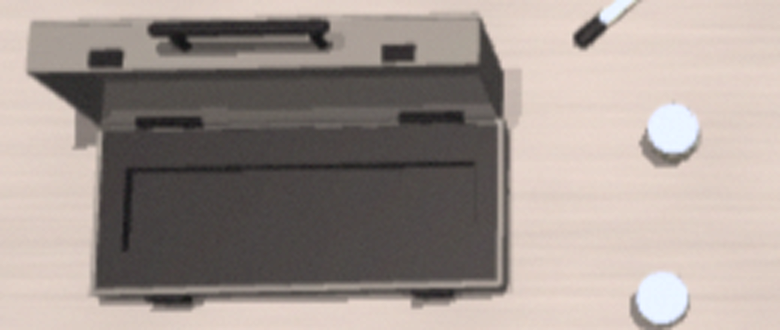

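The crops show a narrow block at mid-left, a wide block at mid-right and a narrow block at lower right. The other three moulds are empty. Both pots stand at full-frame pixels (254,204) and (250,260). The trough's far shadow line is at about row 215, running from column 72 to 188. Now I'll measure all of these.

```bash
cat > m.py <<'E'
from h import *
def rect(c,m,z,amin=100):
    out=[]
    for k in cv2.findContours(m,cv2.RETR_EXTERNAL,cv2.CHAIN_APPROX_NONE)[0]:
        if cv2.contourArea(k)<amin: continue
        f=np.zeros(m.shape,np.uint8); cv2.drawContours(f,[k],-1,1,-1); v,u=np.nonzero(f)
        P=np.array([onz(c,(a,b),z)[:2] for a,b in zip(u,v)])
        r=cv2.minAreaRect((P*1000).astype(np.float32)); out.append((P.mean(0).round(4),np.round(r[0],1),np.round(r[1],1),round(r[2],1),(int(u.mean()),int(v.mean()))))
    return out
def blocks(c):
    im=c["image"].astype(int); d=im[...,2]-im[...,0]
    m=((d>3)&(im.sum(2)>250)).astype(np.uint8); m[:,:290]=0;m[:,430:]=0;m[:170]=0;m[320:]=0
    return rect(c,cv2.morphologyEx(m,cv2.MORPH_CLOSE,np.ones((5,5))),.09)
def pots(c):
    im=c["image"].astype(int); m=((im[...,2]-im[...,0]>3)&(im.sum(2)>330)).astype(np.uint8); m[:,:205]=0;m[:,300:]=0;m[:170]=0
    m=cv2.morphologyEx(m,cv2.MORPH_OPEN,np.ones((3,3)))
    return rect(c,m,.036,60)
E
python3 - <<'E'
from m import *
c=camera("top")
print("B");[print(*x) for x in blocks(c)]
print("P");[print(*x) for x in pots(c)]
g=c["image"].astype(int).sum(2)
print("cols, rows 196..262")
for u in (85,100,120,140,160,180): print(u,g[198:264,u].tolist())
print("rows, cols 58..82 / 180..204")
for v in (222,235,248): print(v,g[v,56:82].tolist(),g[v,180:206].tolist())
E
```

```text
B
[ 0.3999 -0.3071] [ 400.  -306.9] [58.1 32.4] 77.8 (383, 274)
[ 0.4762 -0.3172] [ 475.4 -316.7] [42.3 58. ] 0.1 (386, 240)
[ 0.4842 -0.218 ] [ 484.  -218.2] [57.9 32.3] 77.7 (341, 236)
[ 0.4539 -0.172 ] [ 480.4 -217.3] [145.4 251.8] 83.9 (321, 250)
P
[ 0.4403 -0.0156] [440.5 -15.8] [34.3 34.4] 0.1 (250, 258)
[ 0.5721 -0.0222] [572.4 -21.6] [33.3 35. ] 0.2 (253, 202)
cols, rows 196..262
85 [127, 54, 48, 47, 98, 135, 104, 98, 97, 97, 98, 99, 99, 100, 96, 103, 97, 85, 58, 78, 96, 95, 97, 99, 98, 99, 97, 100, 101, 94, 97, 98, 97, 99, 96, 98, 102, 101, 100, 101, 100, 97, 100, 102, 92, 102, 100, 100, 102, 101, 100, 103, 99, 101, 100, 99, 106, 149, 210, 205, 99, 72, 67, 108, 170, 237]
100 [149, 149, 136, 120, 140, 119, 100, 99, 96, 98, 100, 101, 98, 98, 98, 101, 97, 79, 59, 83, 99, 104, 98, 100, 100, 101, 101, 99, 99, 99, 104, 96, 102, 102, 103, 103, 102, 100, 101, 102, 101, 103, 105, 101, 99, 103, 103, 103, 101, 104, 100, 104, 105, 102, 105, 108, 117, 168, 227, 184, 134, 180, 246, 313, 316, 312]
120 [151, 141, 133, 144, 129, 109, 102, 102, 103, 100, 105, 103, 105, 103, 106, 101, 91, 62, 
[... 1319 characters left out ...]
, 97, 101, 97, 76, 45, 49, 81, 97, 103, 104, 98, 96, 102, 99] [113, 118, 113, 116, 111, 114, 115, 114, 108, 116, 114, 119, 116, 116, 114, 142, 240, 213, 128, 175, 271, 315, 318, 318, 320, 321]
235 [306, 309, 310, 307, 298, 245, 203, 119, 101, 100, 101, 98, 96, 99, 97, 51, 43, 68, 96, 105, 95, 101, 102, 99, 102, 101] [119, 118, 114, 116, 119, 117, 116, 116, 116, 116, 121, 117, 120, 116, 119, 142, 242, 214, 134, 187, 270, 312, 316, 317, 316, 316]
248 [306, 309, 308, 301, 264, 233, 116, 97, 97, 97, 99, 97, 102, 100, 100, 98, 99, 97, 99, 98, 98, 99, 100, 102, 99, 97] [117, 122, 117, 116, 119, 116, 120, 118, 120, 119, 120, 120, 123, 122, 124, 167, 241, 182, 119, 186, 267, 308, 315, 316, 315, 316]
```

Run:
```python
from m import *
c=camera("top"); g=c["image"].astype(float).sum(2)
def cross(a,i0,i1,lev,up):
    for i in range(i0,i1):
        if (a[i]<lev<=a[i+1]) if up else (a[i]>=lev>a[i+1]): return i+(lev-a[i])/(a[i+1]-a[i])
def show(n,P):
    P=np.array(P); vx,vy,x,y=cv2.fitLine(P[:,:2].astype(np.float32),cv2.DIST_HUBER,0,.0005,.001).ravel(); 
    print(n,np.round([x,y],4),"ang",round(np.degrees(np.arctan2(vy,vx)),2),"res",np.round(np.abs((P[:,0]-x)*vy-(P[:,1]-y)*vx).max(),4))
    return np.array([vx,vy]),np.array([x,y])
A=[];B=[];C=[];D=[]
for u in range(80,186,2):
    a=g[:,u]; r=cross(a,208,222,80,False)
    if r:
        A.append(onz(c,(u,r),.04)); r2=cross(a,int(r)+1,225,80,True); B.append(onz(c,(u,r2),.026))
    r=cross(a,245,262,160,True)
    if r:
        C.append(onz(c,(u,r),.042)); r2=cross(a,int(r)+1,265,170,False); D.append(onz(c,(u,r2),.042))
show("far top",A);show("far bot",B);show("rim front in",C);show("rim front out",D)
E_=[];F=[];G=[];H=[];I=[]
for v in range(218,242):
    a=g[v]; r=cross(a,66,78,75,False)
    if r: E_.append(onz(c,(r,v),.04)); r2=cross(a,int(r)+1,82,75,True); F.append(onz(c,(r2,v),.026))
    r=cross(a,185,200,180,True); G.append(onz(c,(r,v),.042)); r=cross(a,int(r)+1,202,180,False); H.append(onz(c,(r,v),.042))
    
show("left top",E_);show("left bot",F);show("right in",G);show("right out",H)
# handle / lid top in both views
s=camera("scene")
for uv in ((80.5,169.5),(138.5,168.5)): 
    for z in (.18,.2,.22): print(uv,z,onz(c,uv,z).round(4))
# scene handle ends, closest point between rays
def tri(a,b):
    o1,d1=ray(c,a);o2,d2=ray(s,b);k=np.linalg.lstsq(np.c_[d1,-d2],o2-o1,rcond=None)[0]
    p,q=o1+k[0]*d1,o2+k[1]*d2;return ((p+q)/2).round(4),np.linalg.norm(p-q).round(4)
print(tri((80.5,169.5),(440,231)),tri((138.5,168.5),(392,222)))
```

```text
far top [0.5421 0.2396] ang -88.88 res 0.0009
far bot [0.5399 0.26  ] ang -88.49 res 0.0012
rim front in [0.4501 0.2316] ang -88.56 res 0.0006
rim front out [0.4448 0.2314] ang -88.67 res 0.0007
left top [0.5063 0.3951] ang 1.5 res 0.0007
left bot [0.5085 0.3942] ang 0.59 res 0.0006
right in [0.5128 0.111 ] ang 1.34 res 0.0004
right out [0.5128 0.1063] ang 1.65 res 0.0009
(80.5, 169.5) 0.18 [0.6091 0.3304 0.18  ]
(80.5, 169.5) 0.2 [0.6036 0.323  0.2   ]
(80.5, 169.5) 0.22 [0.5981 0.3156 0.22  ]
(138.5, 168.5) 0.18 [0.6118 0.2119 0.18  ]
(138.5, 168.5) 0.2 [0.6063 0.2068 0.2   ]
(138.5, 168.5) 0.22 [0.6008 0.2016 0.22  ]
(array([0.6031, 0.3179, 0.2042]), np.float64(0.0069)) (array([0.6059, 0.2091, 0.1997]), np.float64(0.0045))
```

```bash
cat > go.py <<'E'
# usage: go.py x,y,z,yawdeg ... : prints shift (tool axes) and turn for every waypoint, all from the present pose (one call)
import sys; from h import *
from scipy.spatial.transform import Rotation as Ro
s=observe(); R=Ro.from_euler("xyz",s["tcp_rot"]).as_matrix(); p=np.array(s["tool_pos"]); y0=np.degrees(s["tcp_rot"][2])
print("at",p.round(4),round(y0,1),"w",round(s["grip_width"],4),"t",s["t"],"j",np.round(s["joints"],2))
for a in sys.argv[1:]:
    x,y,z,yaw=map(float,a.split(",")); d=R.T@(np.array([x,y,z])-p)
    print((d*1000).round(1).tolist(),"mm turn",round((y0-yaw+180)%360-180,1))
E
python3 go.py .45,.15,.25,167.8 .484,-.218,.16,167.8 .484,-.218,.10,167.8
```

```text
at [0.167  0.6019 0.2479] 164.5 w 0.0855 t 0.25 j [ 1.12  0.53  1.43 -0.    1.18 -0.18]
[-393.6, -359.8, -1.8] mm turn -3.3
[-524.7, -705.2, 88.5] mm turn -3.3
[-524.7, -705.2, 148.5] mm turn -3.3
```

```bash
python3 -m pendant '[[[-0.3936,-0.3598,0],-3.3],[[-0.3936,-0.3598,0],-3.3],[[-0.3936,-0.3598,0],-3.3],[[-0.3936,-0.3598,0],-3.3],[[-0.3936,-0.3598,0],-3.3],[[-0.3936,-0.3598,0],-3.3],[[-0.3936,-0.3598,0],-3.3],[[-0.3936,-0.3598,0],-3.3],[[-0.3936,-0.3598,0],-3.3],[[-0.5247,-0.7052,0.088],-3.3],[[-0.5247,-0.7052,0.088],-3.3],[[-0.5247,-0.7052,0.088],-3.3],[[-0.5247,-0.7052,0.088],-3.3],[[-0.5247,-0.7052,0.088],-3.3],[[-0.5247,-0.7052,0.088],-3.3],[[-0.5247,-0.7052,0.088],-3.3],[[-0.5247,-0.7052,0.088],-3.3],[[-0.5247,-0.7052,0.088],-3.3]]' -0.6 30
python3 go.py .484,-.218,.13,167.8  .484,-.218,.10,167.8
```

```text
t: 2.5
tool_pos: [0.4837, -0.2159, 0.1605]
tcp_rot: [3.141, -0.001, 2.93]
wrist_force: [0.3, 0.6, 0.3]
grip_width: 0.0685
gripper_force: 0.0
at [ 0.4837 -0.2159  0.1605] 167.9 w 0.0685 t 2.5 j [-0.63  0.53  1.75  0.    0.86 -1.99]
[-0.7, -2.0, 30.5] mm turn 0.1
[-0.8, -2.0, 60.5] mm turn 0.1
```

```bash
python3 -m pendant '[[[-0.0007,-0.002,0.0605],0],[[-0.0007,-0.002,0.0605],0],[[-0.0007,-0.002,0.0605],0]]'
python3 -m pendant '[[[0,0,0.002],0],[[0,0,0.004],0],[[0,0,0.004],0]]'
python3 - <<'E'
from h import *
c=camera("scene");im=c["image"][:,:,::-1];u,v=map(int,proj(c,[.484,-.218,.09]));print(u,v)
cv2.imwrite("pics/g1.png",cv2.resize(im[v-60:v+40,u-65:u+65],None,fx=6,fy=6,interpolation=cv2.INTER_CUBIC))
E
```

```text
t: 2.88
tool_pos: [0.4849, -0.219, 0.1011]
tcp_rot: [-3.141, 0.001, 2.93]
wrist_force: [-0.1, -1.0, -0.0]
grip_width: 0.0684
gripper_force: 0.0
t: 3.25
tool_pos: [0.4847, -0.22, 0.0968]
tcp_rot: [-3.141, 0.002, 2.928]
wrist_force: [-1.0, -0.4, 0.7]
grip_width: 0.0683
gripper_force: 0.0
241 192
```

View pics/g1.png

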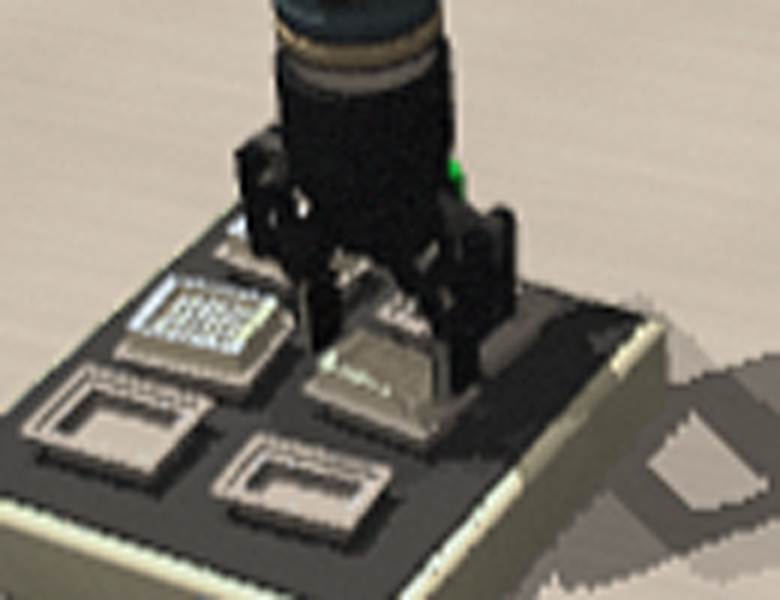

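The fingers straddle the mid-left narrow block, with the tips at crop pixels (320,345) and (465,385), just above the flange. I'll close and lift.

```bash
python3 -m pendant '[[[0,0,0],0],[[0,0,0],0],[[0,0,0],0],[[0,0,0],0],[[0,0,0],0]]' 1 35
python3 -m pendant '[[[0,0,-0.01],0],[[0,0,-0.03],0],[[0,0,-0.06],0],[[0,0,-0.08],0],[[0,0,-0.08],0]]'
python3 go.py .51,.0,.177,91.35 .508,.3125,.177,91.35
python3 - <<'E'
from h import *
c=camera("scene");im=c["image"][:,:,::-1];u,v=map(int,proj(c,[.484,-.218,.15]))
cv2.imwrite("pics/g2.png",cv2.resize(im[v-50:v+60,u-65:u+65],None,fx=5,fy=5,interpolation=cv2.INTER_CUBIC))
E
```

```text
t: 3.92
tool_pos: [0.4845, -0.2199, 0.0966]
tcp_rot: [-3.141, 0.001, 2.928]
wrist_force: [-0.7, 0.7, 5.6]
grip_width: 0.0567
gripper_force: 36.8
t: 4.55
tool_pos: [0.4853, -0.2204, 0.1776]
tcp_rot: [-3.14, 0.004, 2.928]
wrist_force: [0.1, 0.5, -0.8]
grip_width: 0.0568
gripper_force: 37.7
at [ 0.4853 -0.2204  0.1776] 167.8 w 0.0568 t 4.55 j [-0.64  0.5   1.74  0.    0.9  -1.99]
[22.5, 220.7, 0.1] mm turn 76.4
[90.6, 525.7, -0.7] mm turn 76.4
```

View pics/g2.png

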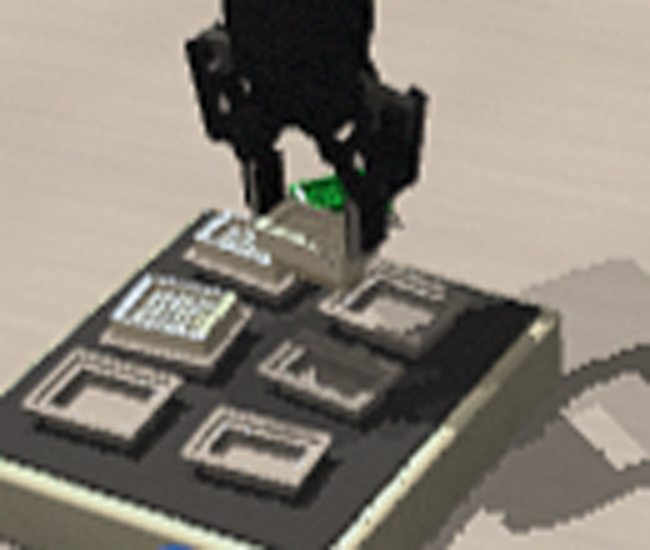

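```bash
python3 -m pendant '[[[0.0906,0.5257,0],76.4],[[0.0906,0.5257,0],76.4],[[0.0906,0.5257,0],76.4],[[0.0906,0.5257,0],76.4],[[0.0906,0.5257,0],76.4],[[0.0906,0.5257,0],76.4],[[0.0906,0.5257,0],76.4],[[0.0906,0.5257,0],76.4],[[0.0906,0.5257,0],76.4],[[0.0906,0.5257,0],76.4],[[0.0906,0.5257,0],76.4],[[0.0906,0.5257,0],76.4]]'
for i in 1 2 3; do python3 -m pendant '[[[0,0,0],0]]' |sed -n 2,3p; done
python3 go.py .508,.3125,.1,91.35 .508,.3125,.0606,91.35
python3 - <<'E'
from h import *
c=camera("top");im=c["image"][:,:,::-1]
cv2.imwrite("pics/p1.png",cv2.convertScaleAbs(cv2.resize(im[150:280,30:270],None,fx=3.3,fy=3.3,interpolation=cv2.INTER_CUBIC),alpha=2))
E
```

```text
t: 6.1
tool_pos: [0.5066, 0.3115, 0.1751]
tcp_rot: [-3.139, 0.001, 1.594]
wrist_force: [0.6, 0.1, -0.8]
grip_width: 0.0567
gripper_force: 37.7
tool_pos: [0.5071, 0.3114, 0.1756]
tcp_rot: [-3.141, 0.001, 1.593]
tool_pos: [0.5073, 0.3119, 0.1759]
tcp_rot: [-3.141, 0.0, 1.593]
tool_pos: [0.5073, 0.3125, 0.176]
tcp_rot: [3.141, -0.0, 1.594]
at [0.5073 0.3125 0.176 ] 91.3 w 0.0564 t 6.475 j [ 0.36  0.58  1.58 -0.    0.99  0.34]
[-0.0, 0.7, 76.0] mm turn -0.0
[-0.0, 0.7, 115.4] mm turn -0.0
```

View pics/p1.png

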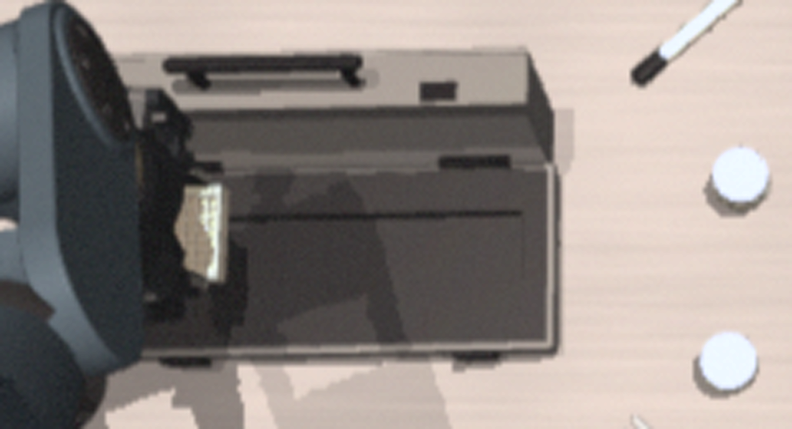

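The block hangs level over the trough at (205,232) in the crop, and the pots haven't moved. Now I'll lower it.

```bash
python3 -m pendant '[[[0,0.0005,0.05],0],[[0,0.0005,0.08],0],[[0,0.0005,0.09],0],[[0,0.0005,0.096],0],[[0,0.0005,0.1],0],[[0,0.0005,0.1],0]]'
python3 -m pendant '[[[0,0,0.004],0],[[0,0,0.008],0],[[0,0,0.011],0],[[0,0,0.014],0],[[0,0,0.014],0]]'
```

```text
t: 7.28
tool_pos: [0.508, 0.3134, 0.0765]
tcp_rot: [3.14, -0.0, 1.595]
wrist_force: [0.2, -0.1, 0.3]
grip_width: 0.0569
gripper_force: 37.7
t: 7.9
tool_pos: [0.5073, 0.3131, 0.0615]
tcp_rot: [-3.141, 0.0, 1.595]
wrist_force: [-0.3, -0.2, 0.0]
grip_width: 0.0565
gripper_force: 37.7
```

```bash
python3 -m pendant '[[[0,0,0.001],0],[[0,0,0.001],0]]' | sed -n 2,4p
python3 -m pendant '[[[0,0,0],0],[[0,0,0],0],[[0,0,0],0],[[0,0,-0.02],0],[[0,0,-0.05],0],[[0,0,-0.1],0],[[0,0,-0.14],0],[[0,0,-0.14],0]]' -0.6
python3 go.py .400,-.307,.16,167.8 .400,-.307,.0965,167.8
```

```text
tool_pos: [0.5075, 0.3132, 0.0608]
tcp_rot: [-3.142, 0.0, 1.595]
wrist_force: [0.6, -0.1, 0.1]
t: 9.15
tool_pos: [0.5097, 0.3142, 0.2047]
tcp_rot: [3.134, -0.003, 1.595]
wrist_force: [0.8, -0.3, 0.4]
grip_width: 0.0683
gripper_force: 0.0
at [0.5097 0.3142 0.2047] 91.4 w 0.0683 t 9.15 j [ 0.37  0.54  1.55 -0.    1.04  0.34]
[-618.4, -125.1, 41.9] mm turn -76.4
[-618.6, -125.7, 105.4] mm turn -76.4
```

```bash
python3 -m pendant '[[[-0.6173,-0.1226,0.03],-76.4],[[-0.6173,-0.1226,0.03],-76.4],[[-0.6173,-0.1226,0.03],-76.4],[[-0.6173,-0.1226,0.03],-76.4],[[-0.6173,-0.1226,0.03],-76.4],[[-0.6173,-0.1226,0.03],-76.4],[[-0.6173,-0.1226,0.03],-76.4],[[-0.6173,-0.1226,0.03],-76.4],[[-0.6173,-0.1226,0.03],-76.4],[[-0.6173,-0.1226,0.03],-76.4],[[-0.6173,-0.1226,0.03],-76.4],[[-0.6173,-0.1226,0.03],-76.4],[[-0.6173,-0.1226,0.03],-76.4],[[-0.6173,-0.1226,0.03],-76.4],[[-0.6173,-0.1226,0.03],-76.4]]'
python3 go.py .400,-.307,.0965,167.8
python3 - <<'E'
from h import *
c=camera("top");im=c["image"][:,:,::-1]
cv2.imwrite("pics/p2.png",cv2.convertScaleAbs(cv2.resize(im[180:280,50:270],None,fx=3.5,fy=3.5,interpolation=cv2.INTER_CUBIC),alpha=2))
E
```

```text
t: 11.02
tool_pos: [0.4001, -0.3052, 0.1708]
tcp_rot: [3.141, -0.001, 2.931]
wrist_force: [0.4, 0.7, 0.2]
grip_width: 0.0685
gripper_force: 0.0
at [ 0.4001 -0.3052  0.1708] 167.9 w 0.0685 t 11.025 j [-0.87  0.48  1.81  0.    0.85 -2.23]
[-0.3, -1.8, 74.3] mm turn 0.1
```

View pics/p2.png

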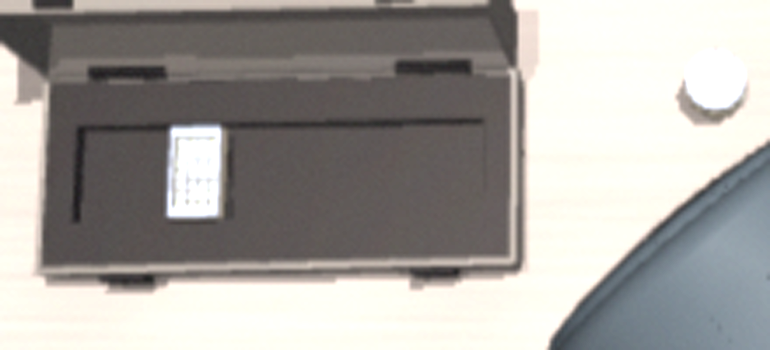

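The first block sits squarely in the trough at crop (195,172). Now for the second narrow block.

```bash
python3 -m pendant '[[[0,-0.0008,0.05],0],[[0,-0.0008,0.066],0],[[0,-0.0008,0.073],0],[[0,-0.0008,0.073],0],[[0,-0.0008,0.073],0]]'
python3 -m pendant '[[[0,0,0],0],[[0,0,0],0]]'
```

```text
t: 11.7
tool_pos: [0.4002, -0.308, 0.0986]
tcp_rot: [-3.14, 0.001, 2.929]
wrist_force: [0.3, 0.7, 0.6]
grip_width: 0.0686
gripper_force: 0.0
t: 11.95
tool_pos: [0.3999, -0.3079, 0.0983]
tcp_rot: [-3.141, 0.001, 2.928]
wrist_force: [0.3, 0.2, -0.0]
grip_width: 0.0683
gripper_force: 0.0
```

```bash
python3 -m pendant '[[[0,0,0.0015],0],[[0,0,0.0015],0],[[0,0,0.0015],0]]' | sed -n 2p
python3 -m pendant '[[[0,0,0],0],[[0,0,0],0],[[0,0,0],0],[[0,0,0],0],[[0,0,0],0]]' 1 35
python3 -m pendant '[[[0,0,-0.01],0],[[0,0,-0.03],0],[[0,0,-0.06],0],[[0,0,-0.08],0],[[0,0,-0.08],0],[[0,0,-0.08],0]]'
python3 go.py .5104,.2105,.177,91.35
```

```text
tool_pos: [0.3997, -0.3076, 0.0963]
t: 12.95
tool_pos: [0.3997, -0.3077, 0.0966]
tcp_rot: [-3.141, 0.0, 2.928]
wrist_force: [-0.8, 0.2, 4.9]
grip_width: 0.0568
gripper_force: 37.5
t: 13.7
tool_pos: [0.3994, -0.3072, 0.1758]
tcp_rot: [3.141, -0.001, 2.928]
wrist_force: [-0.1, -0.2, 0.4]
grip_width: 0.0567
gripper_force: 37.5
at [ 0.3994 -0.3072  0.1758] 167.8 w 0.0567 t 13.7 j [-0.88  0.47  1.81 -0.    0.86 -2.24]
[1.0, 529.5, -0.9] mm turn 76.4
```

```bash
python3 -m pendant '[[[0.001,0.5295,0],76.4],[[0.001,0.5295,0],76.4],[[0.001,0.5295,0],76.4],[[0.001,0.5295,0],76.4],[[0.001,0.5295,0],76.4],[[0.001,0.5295,0],76.4],[[0.001,0.5295,0],76.4],[[0.001,0.5295,0],76.4],[[0.001,0.5295,0],76.4],[[0.001,0.5295,0],76.4],[[0.001,0.5295,0],76.4],[[0.001,0.5295,0],76.4],[[0.001,0.5295,0],76.4],[[0.001,0.5295,0],76.4],[[0.001,0.5295,0],76.4],[[0.001,0.5295,0],76.4]]'
python3 go.py .5104,.2105,.0615,91.35
```

```text
t: 15.7
tool_pos: [0.5108, 0.2097, 0.1764]
tcp_rot: [3.141, 0.0, 1.594]
wrist_force: [-0.2, -0.5, -0.2]
grip_width: 0.0569
gripper_force: 37.5
at [0.5108 0.2097 0.1764] 91.4 w 0.0569 t 15.7 j [ 0.19  0.53  1.69 -0.    0.93  0.16]
[0.8, -0.4, 114.9] mm turn 0.0
```

```bash
python3 -m pendant '[[[0,-0.0004,0.05],0],[[0,-0.0004,0.08],0],[[0,-0.0004,0.09],0],[[0,-0.0004,0.096],0],[[0,-0.0004,0.1],0],[[0,-0.0004,0.1],0]]'
python3 -m pendant '[[[0,0,0.004],0],[[0,0,0.008],0],[[0,0,0.011],0],[[0,0,0.0145],0],[[0,0,0.0145],0],[[0,0,0.0145],0]]'
```

```text
t: 16.45
tool_pos: [0.5109, 0.2102, 0.0769]
tcp_rot: [3.14, -0.0, 1.595]
wrist_force: [0.4, 0.2, -0.9]
grip_width: 0.0565
gripper_force: 37.5
t: 17.2
tool_pos: [0.5104, 0.2101, 0.0618]
tcp_rot: [-3.142, 0.0, 1.595]
wrist_force: [0.5, -0.5, -0.3]
grip_width: 0.0566
gripper_force: 37.5
```

```bash
python3 -m pendant '[[[0,0,0.001],0],[[0,0,0.001],0]]' | sed -n 2,4p
python3 -m pendant '[[[0,0,0],0],[[0,0,0],0],[[0,0,0],0],[[0,0,-0.02],0],[[0,0,-0.05],0],[[0,0,-0.1],0],[[0,0,-0.12],0],[[0,0,-0.12],0],[[0,0,-0.12],0]]' -0.6
python3 go.py .4757,-.317,.16,180 .4757,-.317,.0965,180
```

```text
tool_pos: [0.5104, 0.2101, 0.0608]
tcp_rot: [3.142, -0.0, 1.595]
wrist_force: [-0.1, -0.5, -0.2]
t: 18.58
tool_pos: [0.5095, 0.2099, 0.1799]
tcp_rot: [-3.14, 0.0, 1.595]
wrist_force: [0.4, -0.1, 0.4]
grip_width: 0.0682
gripper_force: 0.0
at [0.5095 0.2099 0.1799] 91.4 w 0.0682 t 18.575 j [0.19 0.52 1.69 0.   0.94 0.16]
[-525.9, -46.5, 20.1] mm turn -88.6
[-525.9, -46.4, 83.6] mm turn -88.6
```

```bash
python3 -m pendant '[[[-0.526,-0.0466,0],-88.6],[[-0.526,-0.0466,0],-88.6],[[-0.526,-0.0466,0],-88.6],[[-0.526,-0.0466,0],-88.6],[[-0.526,-0.0466,0],-88.6],[[-0.526,-0.0466,0],-88.6],[[-0.526,-0.0466,0],-88.6],[[-0.526,-0.0466,0],-88.6],[[-0.526,-0.0466,0.01],-88.6],[[-0.526,-0.0466,0.02],-88.6],[[-0.526,-0.0466,0.05],-88.6],[[-0.526,-0.0466,0.07],-88.6],[[-0.526,-0.0466,0.078],-88.6],[[-0.526,-0.0466,0.078],-88.6],[[-0.526,-0.0466,0.078],-88.6],[[-0.526,-0.0466,0.078],-88.6]]'
python3 go.py .4757,-.317,.0967,180
python3 - <<'E'
from m import *
c=camera("top"); [print(*x) for x in blocks(c)+pots(c)]
E
```

```text
t: 20.58
tool_pos: [0.477, -0.3172, 0.1037]
tcp_rot: [-3.14, 0.001, -3.142]
wrist_force: [-0.3, -0.1, -0.4]
grip_width: 0.0685
gripper_force: 0.0
at [ 0.477  -0.3172  0.1037] -180.0 w 0.0685 t 20.575 j [-0.78  0.66  1.68 -0.    0.8  -2.35]
[1.3, 0.2, 7.0] mm turn 0.0
[ 0.3796 -0.3231] [ 374.4 -327.9] [202.9  30. ] 44.3 (391, 284)
[ 0.5098 -0.1968] [ 515.1 -191. ] [134.5  33.3] 44.1 (331, 224)
[ 0.5754 -0.0158] [576.5 -15.1] [20.5 37.3] 55.4 (251, 200)
```

Next: close on the wide block and lift. Pot visibility gets checked once the arm is clear.

```bash
python3 -m pendant '[[[0.001,0,0.003],0],[[0.001,0,0.007],0],[[0.001,0,0.007],0],[[0.001,0,0.007],0]]' | sed -n 2,4p
python3 -m pendant '[[[0,0,0],0],[[0,0,0],0],[[0,0,0],0],[[0,0,0],0],[[0,0,0],0]]' 1 38
python3 -m pendant '[[[0,0,-0.01],0],[[0,0,-0.03],0],[[0,0,-0.06],0],[[0,0,-0.08],0],[[0,0,-0.08],0],[[0,0,-0.08],0]]'
python3 go.py .5092,.2615,.177,91.35
```

```text
tool_pos: [0.4755, -0.3169, 0.0957]
tcp_rot: [3.141, -0.0, 3.141]
wrist_force: [0.8, -0.6, 0.7]
t: 21.75
tool_pos: [0.4757, -0.3171, 0.0962]
tcp_rot: [-3.141, 0.001, 3.141]
wrist_force: [-0.5, -0.2, 5.1]
grip_width: 0.0564
gripper_force: 40.9
t: 22.5
tool_pos: [0.4749, -0.3163, 0.1751]
tcp_rot: [3.14, -0.001, 3.141]
wrist_force: [-0.8, -0.5, -0.7]
grip_width: 0.0563
gripper_force: 41.6
at [ 0.4749 -0.3163  0.1751] 180.0 w 0.0563 t 22.5 j [-0.78  0.55  1.64  0.    0.95 -2.35]
[-34.1, 577.8, -1.2] mm turn 88.6
```

```bash
python3 -m pendant '[[[-0.0341,0.5778,0],88.6],[[-0.0341,0.5778,0],88.6],[[-0.0341,0.5778,0],88.6],[[-0.0341,0.5778,0],88.6],[[-0.0341,0.5778,0],88.6],[[-0.0341,0.5778,0],88.6],[[-0.0341,0.5778,0],88.6],[[-0.0341,0.5778,0],88.6],[[-0.0341,0.5778,0],88.6],[[-0.0341,0.5778,0],88.6],[[-0.0341,0.5778,0],88.6],[[-0.0341,0.5778,0],88.6],[[-0.0341,0.5778,0],88.6],[[-0.0341,0.5778,0],88.6],[[-0.0341,0.5778,0],88.6],[[-0.0341,0.5778,0],88.6]]'
python3 go.py .5092,.2615,.0612,91.35
```

```text
t: 24.5
tool_pos: [0.5099, 0.2604, 0.1759]
tcp_rot: [3.141, -0.0, 1.594]
wrist_force: [-0.3, 0.8, 0.4]
grip_width: 0.0565
gripper_force: 41.5
at [0.5099 0.2604 0.1759] 91.3 w 0.0565 t 24.5 j [0.28 0.55 1.64 0.   0.95 0.25]
[1.1, -0.7, 114.7] mm turn -0.0
```

```bash
python3 -m pendant '[[[0.0008,-0.0006,0.05],0],[[0.0008,-0.0006,0.08],0],[[0.0008,-0.0006,0.09],0],[[0.0008,-0.0006,0.096],0],[[0.0008,-0.0006,0.1],0],[[0.0008,-0.0006,0.1],0]]' | sed -n 2,4p
python3 -m pendant '[[[0,0,0.004],0],[[0,0,0.008],0],[[0,0,0.011],0],[[0,0,0.0145],0],[[0,0,0.0145],0],[[0,0,0.0145],0]]'
```

```text
tool_pos: [0.5096, 0.2618, 0.0765]
tcp_rot: [3.14, -0.0, 1.595]
wrist_force: [-0.2, 0.2, 0.3]
t: 26.0
tool_pos: [0.5092, 0.2617, 0.0613]
tcp_rot: [3.142, 0.0, 1.595]
wrist_force: [0.5, 0.0, -1.0]
grip_width: 0.0566
gripper_force: 41.5
```

```bash
python3 -m pendant '[[[0,0,0.0008],0],[[0,0,0.0008],0],[[0,0,0.0008],0]]' 0.9 | sed -n 2,4p
python3 -m pendant '[[[0,0,0],0],[[0,0,0],0],[[0,0,0],0],[[0,0,-0.02],0],[[0,0,-0.05],0],[[0,0,-0.1],0],[[0,0,-0.12],0],[[0,0,-0.12],0],[[0,0,-0.12],0]]' -0.6
python3 - <<'E'
from m import *
c=camera("top"); [print(*x) for x in pots(c)]
s=camera("scene")
for x in pots(c):
    print(proj(s,[*x[0],.036]).round(1))
im=s["image"].astype(int); m=((im[...,2]-im[...,0]>0)&(im.sum(2)>330)).astype(np.uint8)
m[:150]=0;m[300:]=0;m[:,270:]*=1
for k in cv2.findContours(m,cv2.RETR_EXTERNAL,cv2.CHAIN_APPROX_NONE)[0]:
    if cv2.contourArea(k)>25: print(cv2.boundingRect(k))
E
python3 go.py
```

```text
tool_pos: [0.5092, 0.2617, 0.0606]
tcp_rot: [3.141, -0.0, 1.595]
wrist_force: [0.3, -0.4, -0.2]
t: 27.5
tool_pos: [0.5083, 0.2614, 0.1795]
tcp_rot: [-3.14, 0.001, 1.595]
wrist_force: [-0.8, 0.9, -0.4]
grip_width: 0.0679
gripper_force: 0.0
[0.4247 0.0226] [424.5  22.7] [34.3 34.2] 0.7 (233, 265)
[ 0.5716 -0.0225] [571.2 -22.8] [35.7 37.3] 0.2 (253, 202)
[332.1 213.6]
[298.1 243.4]
(163, 292, 12, 7)
(146, 287, 12, 7)
(131, 282, 11, 7)
(232, 278, 19, 22)
(115, 278, 11, 7)
(289, 239, 16, 11)
(324, 209, 14, 10)
at [0.5081 0.2614 0.179 ] 91.4 w 0.0681 t 27.6 j [ 0.28  0.55  1.63 -0.    0.96  0.26]
```

The pot that was near (250,258) has been knocked to about (.4247,.0226), and both views agree on that. I'll take it first.

```bash
python3 go.py .4247,.0226,.12,91.35 .4247,.0226,.05,91.35
```

```text
at [0.5081 0.2614 0.179 ] 91.4 w 0.0681 t 27.6 j [ 0.28  0.55  1.63 -0.    0.96  0.26]
[-236.6, -89.0, 59.4] mm turn 0.0
[-236.6, -88.8, 129.4] mm turn 0.0
```

```bash
python3 -m pendant '[[[-0.2366,-0.0888,0],0],[[-0.2366,-0.0888,0],0],[[-0.2366,-0.0888,0],0],[[-0.2366,-0.0888,0],0],[[-0.2366,-0.0888,0],0],[[-0.2366,-0.0888,0.05],0],[[-0.2366,-0.0888,0.09],0],[[-0.2366,-0.0888,0.1],0],[[-0.2366,-0.0888,0.1],0],[[-0.2366,-0.0888,0.1],0]]'
python3 go.py .4247,.0226,.041,91.35
python3 - <<'E'
from m import *
c=camera("top"); [print(*x) for x in pots(c)]
s=camera("scene");im=s["image"][:,:,::-1];u,v=map(int,proj(s,[.4247,.0226,.04]))
cv2.imwrite("pics/pot1.png",cv2.resize(im[v-50:v+50,u-65:u+65],None,fx=5,fy=5,interpolation=cv2.INTER_CUBIC))
E
```

```text
t: 28.85
tool_pos: [0.4269, 0.0233, 0.0814]
tcp_rot: [3.14, 0.0, 1.596]
wrist_force: [0.3, -0.2, 0.7]
grip_width: 0.0682
gripper_force: 0.0
at [0.4269 0.0233 0.0814] 91.4 w 0.0682 t 28.85 j [-0.21  0.6   2.06  0.    0.48 -0.23]
[-0.6, -2.3, 40.4] mm turn 0.1
[ 0.5714 -0.0225] [571.2 -22.8] [35.7 37.3] 0.2 (253, 202)
```

View pics/pot1.png

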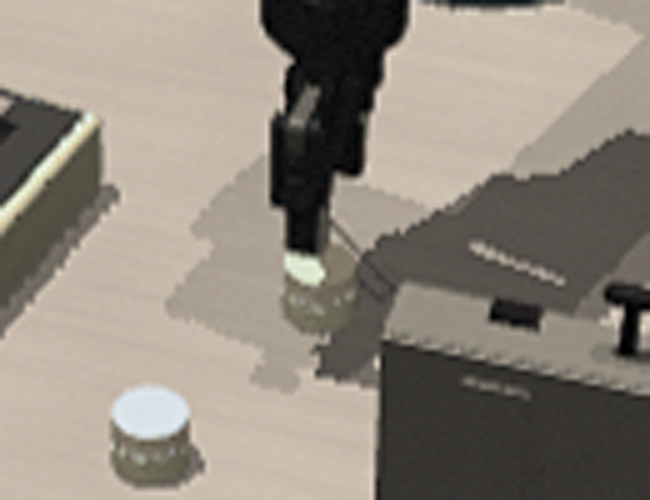

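The fingers are above the pot at crop (320,285). The other pot stands at (150,430), and the forceps are behind. I'll descend and grip.

```bash
python3 -m pendant '[[[-0.0005,-0.001,0.02],0],[[-0.0005,-0.001,0.03],0],[[-0.0005,-0.001,0.038],0],[[-0.0005,-0.001,0.0405],0],[[-0.0005,-0.001,0.0405],0],[[-0.0005,-0.001,0.0405],0]]' | sed -n 2,4p
python3 -m pendant '[[[0,0,0],0],[[0,0,0],0],[[0,0,0],0],[[0,0,0],0],[[0,0,0],0],[[0,0,0],0]]' 1 35
python3 -m pendant '[[[0,0,-0.01],0],[[0,0,-0.03],0],[[0,0,-0.08],0],[[0,0,-0.13],0],[[0,0,-0.13],0],[[0,0,-0.13],0]]'
python3 go.py .5068,.3615,.17,91.35
```

```text
tool_pos: [0.4252, 0.0225, 0.0402]
tcp_rot: [3.141, 0.0, 1.595]
wrist_force: [-0.2, -0.7, -0.3]
t: 30.45
tool_pos: [0.4252, 0.0225, 0.0405]
tcp_rot: [3.141, 0.0, 1.595]
wrist_force: [0.2, 1.1, 6.2]
grip_width: 0.0388
gripper_force: 34.6
t: 31.2
tool_pos: [0.4245, 0.0226, 0.1701]
tcp_rot: [-3.141, -0.0, 1.595]
wrist_force: [-0.4, 0.1, -0.8]
grip_width: 0.0385
gripper_force: 35.5
at [0.4245 0.0226 0.1701] 91.4 w 0.0385 t 31.2 j [-0.21  0.4   2.    0.    0.74 -0.24]
[336.8, 90.4, 0.1] mm turn 0.0
```

```bash
python3 -m pendant '[[[0.3368,0.0904,0],0],[[0.3368,0.0904,0],0],[[0.3368,0.0904,0],0],[[0.3368,0.0904,0],0],[[0.3368,0.0904,0],0],[[0.3368,0.0904,0],0],[[0.3368,0.0904,0],0],[[0.3368,0.0904,0],0],[[0.3368,0.0904,0],0],[[0.3368,0.0904,0],0]]' | sed -n 2,4p
python3 go.py .5068,.3615,.0665,91.35
python3 - <<'E'
from h import *
s=camera("scene");im=s["image"][:,:,::-1];u,v=map(int,proj(s,[.5068,.3615,.16]))
cv2.imwrite("pics/pot1b.png",cv2.resize(im[v-60:v+50,u-75:u+65],None,fx=5,fy=5,interpolation=cv2.INTER_CUBIC))
E
```

```text
tool_pos: [0.5073, 0.3602, 0.1699]
tcp_rot: [-3.141, 0.0, 1.593]
wrist_force: [1.1, 0.1, -0.2]
at [0.5073 0.3602 0.1699] 91.3 w 0.0379 t 32.45 j [ 0.44  0.62  1.51 -0.    1.01  0.42]
[1.4, -0.4, 103.4] mm turn -0.1
```

View pics/pot1b.png

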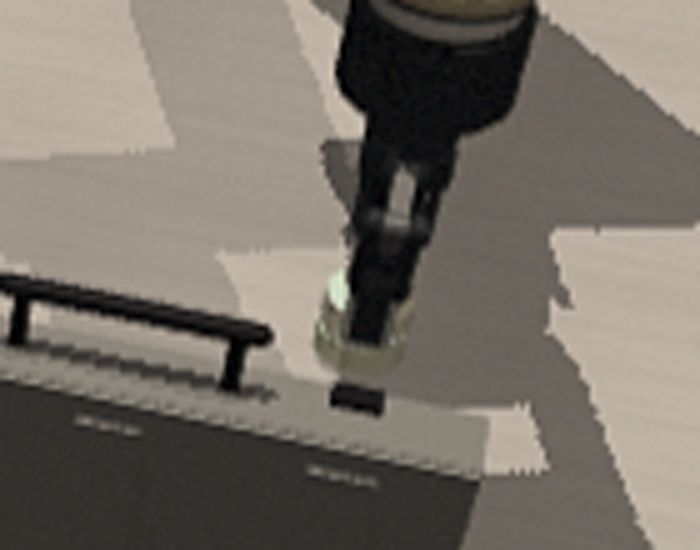

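The pot is held upright, and the finger tip ends above its lower third. I'll lower it.

```bash
python3 -m pendant '[[[0.001,-0.0002,0.05],0],[[0.001,-0.0002,0.075],0],[[0.001,-0.0002,0.085],0],[[0.001,-0.0002,0.092],0],[[0.001,-0.0002,0.096],0],[[0.001,-0.0002,0.096],0]]' | sed -n 2,4p
python3 -m pendant '[[[0,0,0.003],0],[[0,0,0.005],0],[[0,0,0.0065],0],[[0,0,0.0065],0],[[0,0,0.0065],0]]'
```

```text
tool_pos: [0.5075, 0.3625, 0.0746]
tcp_rot: [3.141, -0.0, 1.595]
wrist_force: [0.5, 0.4, -1.4]
t: 33.88
tool_pos: [0.5071, 0.3624, 0.0675]
tcp_rot: [3.142, -0.0, 1.595]
wrist_force: [0.7, 0.6, -0.5]
grip_width: 0.0381
gripper_force: 35.5
```

```bash
python3 -m pendant '[[[0,0,0.0007],0],[[0,0,0.0007],0],[[0,0,0.0007],0]]' | sed -n 2,4p
python3 -m pendant '[[[0,0,0],0],[[0,0,0],0],[[0,0,0],0],[[0,0,0],0],[[0,0,-0.02],0],[[0,0,-0.06],0],[[0,0,-0.11],0],[[0,0,-0.11],0],[[0,0,-0.11],0]]' -0.6
python3 - <<'E'
from m import *
c=camera("top"); [print(*x) for x in pots(c)]
E
python3 go.py .5714,-.0225,.11,91.35 .5714,-.0225,.041,91.35
```

```text
tool_pos: [0.5071, 0.3624, 0.0668]
tcp_rot: [-3.142, 0.0, 1.595]
wrist_force: [0.1, -0.8, -0.2]
t: 35.38
tool_pos: [0.5069, 0.3623, 0.1777]
tcp_rot: [3.141, -0.0, 1.595]
wrist_force: [0.0, -0.1, -0.5]
grip_width: 0.0685
gripper_force: 0.0
[ 0.5721 -0.0225] [572.4 -22.8] [33.3 37.3] 0.2 (253, 202)
at [0.5063 0.362  0.1766] 91.4 w 0.0686 t 35.425 j [ 0.44  0.61  1.5  -0.    1.03  0.42]
[-385.9, 55.8, 66.7] mm turn 0.0
[-385.9, 55.9, 135.7] mm turn 0.0
```

```bash
python3 -m pendant '[[[-0.3859,0,0],0],[[-0.3859,0,0],0],[[-0.3859,0,0],0],[[-0.3859,0,0],0],[[-0.3859,0,0],0],[[-0.3859,0,0],0],[[-0.3859,0.0555,0],0],[[-0.3859,0.0555,0.03],0],[[-0.3859,0.0555,0.08],0],[[-0.3859,0.0555,0.1],0],[[-0.3859,0.0555,0.1],0],[[-0.3859,0.0555,0.1],0]]' | sed -n 2,4p
python3 go.py .5715,-.0225,.0405,91.35
```

```text
tool_pos: [0.572, -0.0221, 0.0769]
tcp_rot: [-3.141, -0.0, 1.595]
wrist_force: [0.8, -0.4, 0.3]
at [ 0.572  -0.0221  0.0769] 91.4 w 0.0681 t 36.925 j [-0.23  0.7   1.69 -0.    0.74 -0.26]
[-0.4, -0.5, 36.4] mm turn 0.0
```

```bash
python3 -m pendant '[[[-0.0004,0,0.02],0],[[-0.0004,0,0.03],0],[[-0.0004,0,0.036],0],[[-0.0004,0,0.036],0],[[-0.0004,0,0.036],0]]' | sed -n 2,4p
python3 -m pendant '[[[0,0,0],0],[[0,0,0],0],[[0,0,0],0],[[0,0,0],0],[[0,0,0],0],[[0,0,0],0]]' 1 35
python3 -m pendant '[[[0,0,-0.01],0],[[0,0,-0.03],0],[[0,0,-0.08],0],[[0,0,-0.13],0],[[0,0,-0.13],0],[[0,0,-0.13],0]]'
python3 go.py .5116,.1615,.17,91.35
```

```text
tool_pos: [0.5723, -0.0225, 0.0413]
tcp_rot: [3.141, 0.0, 1.595]
wrist_force: [0.4, 0.2, -0.6]
t: 38.3
tool_pos: [0.5722, -0.0225, 0.0415]
tcp_rot: [3.141, 0.0, 1.595]
wrist_force: [-0.7, -0.9, 5.8]
grip_width: 0.0385
gripper_force: 34.9
t: 39.05
tool_pos: [0.5713, -0.0223, 0.1707]
tcp_rot: [-3.141, -0.0, 1.595]
wrist_force: [0.1, 0.8, -1.0]
grip_width: 0.0382
gripper_force: 35.4
at [ 0.5713 -0.0223  0.1707] 91.4 w 0.0382 t 39.05 j [-0.23  0.56  1.64 -0.    0.94 -0.26]
[185.2, -55.2, 0.8] mm turn 0.0
```

```bash
python3 -m pendant '[[[0,-0.0554,0],0],[[0.1852,-0.0554,0],0],[[0.1852,-0.0554,0],0],[[0.1852,-0.0554,0],0],[[0.1852,-0.0554,0],0],[[0.1852,-0.0554,0],0],[[0.1852,-0.0554,0],0],[[0.1852,-0.0554,0],0]]' | sed -n 2,4p
python3 -m pendant '[[[0,0,0.05],0],[[0,0,0.075],0],[[0,0,0.085],0],[[0,0,0.092],0],[[0,0,0.096],0],[[0,0,0.096],0],[[0,0,0.096],0]]' | sed -n 2,4p
python3 go.py .5116,.1615,.068,91.35
```

```text
tool_pos: [0.5122, 0.1599, 0.1706]
tcp_rot: [-3.141, 0.0, 1.593]
wrist_force: [-0.1, 0.0, -0.2]
tool_pos: [0.5124, 0.1614, 0.0754]
tcp_rot: [3.14, -0.0, 1.595]
wrist_force: [0.6, -0.2, 0.9]
at [0.5124 0.1614 0.0754] 91.4 w 0.0379 t 40.925 j [ 0.1   0.68  1.79 -0.    0.68  0.07]
[0.1, -0.9, 7.4] mm turn 0.0
```

```bash
python3 -m pendant '[[[0,-0.0008,0.003],0],[[0,-0.0008,0.005],0],[[0,-0.0008,0.007],0],[[0,-0.0008,0.0073],0],[[0,-0.0008,0.0073],0]]' | sed -n 2,4p
python3 -m pendant '[[[0,0,0],0],[[0,0,0],0],[[0,0,0],0],[[0,0,0],0],[[0,0,-0.02],0],[[0,0,-0.06],0],[[0,0,-0.11],0],[[0,0,-0.11],0],[[0,0,-0.11],0]]' -0.6
python3 -m pendant '[[[-0.06,-0.05,-0.03],0],[[-0.12,-0.08,-0.06],0],[[-0.18,-0.08,-0.1],0],[[-0.2,-0.08,-0.1],0],[[-0.2,-0.08,-0.1],0],[[-0.2,-0.08,-0.1],0]]' -0.2
python3 - <<'E'
from h import *
c=camera("top");im=c["image"][:,:,::-1];s=camera("scene")
a=cv2.convertScaleAbs(cv2.resize(im[150:280,30:300],None,fx=2.9,fy=2.9,interpolation=cv2.INTER_CUBIC),alpha=1.5)
cv2.imwrite("pics/all.png",a); cv2.imwrite("pics/all_s.png",s["image"][:,:,::-1])
E
python3 go.py
```

```text
tool_pos: [0.5112, 0.1613, 0.0675]
tcp_rot: [-3.141, -0.0, 1.595]
wrist_force: [-1.0, 0.9, 0.3]
t: 42.68
tool_pos: [0.5108, 0.1613, 0.1774]
tcp_rot: [-3.141, 0.0, 1.595]
wrist_force: [-0.7, -0.5, 0.2]
grip_width: 0.0684
gripper_force: 0.0
t: 43.42
tool_pos: [0.435, -0.04, 0.2761]
tcp_rot: [-3.138, -0.002, 1.594]
wrist_force: [-0.2, 0.3, 0.3]
grip_width: 0.0512
gripper_force: 0.0
at [ 0.4351 -0.0391  0.2761] 91.5 w 0.0512 t 43.525 j [-0.35  0.24  1.84  0.    1.07 -0.37]
```

View pics/all.png

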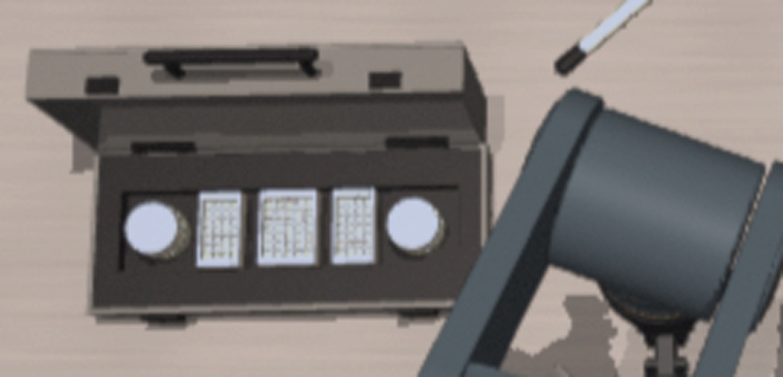

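All five pieces stand in the trough: pots at (152,228) and (413,222), blocks at (220,230), (287,228) and (352,226). The handle bar is at crop row 56, columns 148–318. Next I'll work out the approach and the closing arc.

```bash
python3 go.py .6037,.263,.27,91.35 .6037,.263,.211,91.35
python3 - <<'E'
from m import *
import numpy as np
for k in range(1,21):
    f=np.radians(100.3-min(5*k,95.5)); print(k,(np.array([-(np.cos(f)-np.cos(np.radians(100.3))),np.sin(np.radians(100.3))-np.sin(f)])*166).round(1))
E
```

```text
at [ 0.4351 -0.0391  0.2761] 91.5 w 0.0512 t 43.525 j [-0.35  0.24  1.84  0.    1.07 -0.37]
[297.7, 176.3, 6.0] mm turn 0.1
[297.6, 176.5, 65.0] mm turn 0.1
1 [-14.3  -2. ]
2 [-28.8  -2.7]
3 [-43.3  -2.1]
4 [-57.7  -0.3]
5 [-71.8   2.8]
6 [-85.6   7. ]
7 [-99.   12.5]
8 [-111.9   19.1]
9 [-124.2   26.8]
10 [-135.7   35.6]
11 [-146.4   45.3]
12 [-156.3   56. ]
13 [-165.2   67.4]
14 [-173.    79.6]
15 [-179.8   92.4]
16 [-185.4  105.7]
17 [-189.8  119.5]
18 [-193.   133.6]
19 [-195.  148.]
20 [-195.1  149.4]
```

```bash
python3 -m pendant '[[[0.2977,0.1763,0],0],[[0.2977,0.1763,0],0],[[0.2977,0.1763,0],0],[[0.2977,0.1763,0],0],[[0.2977,0.1763,0],0],[[0.2977,0.1763,0],0],[[0.2977,0.1763,0],0],[[0.2977,0.1763,0],0],[[0.2977,0.1763,0],0],[[0.2977,0.1763,0],0]]' -0.2 20
python3 go.py .6037,.263,.211,91.35
python3 - <<'E'
from h import *
s=camera("scene");im=s["image"][:,:,::-1];u,v=map(int,proj(s,[.6037,.263,.21]))
cv2.imwrite("pics/hd.png",cv2.resize(im[v-55:v+45,u-65:u+65],None,fx=5,fy=5,interpolation=cv2.INTER_CUBIC))
E
```

```text
t: 44.78
tool_pos: [0.6049, 0.2604, 0.2777]
tcp_rot: [-3.141, 0.0, 1.594]
wrist_force: [-0.6, -0.3, -0.8]
grip_width: 0.0512
gripper_force: 0.0
at [0.6049 0.2604 0.2777] 91.3 w 0.0512 t 44.775 j [ 0.24  0.55  1.31 -0.    1.29  0.21]
[2.7, -1.1, 66.7] mm turn -0.0
```

View pics/hd.png

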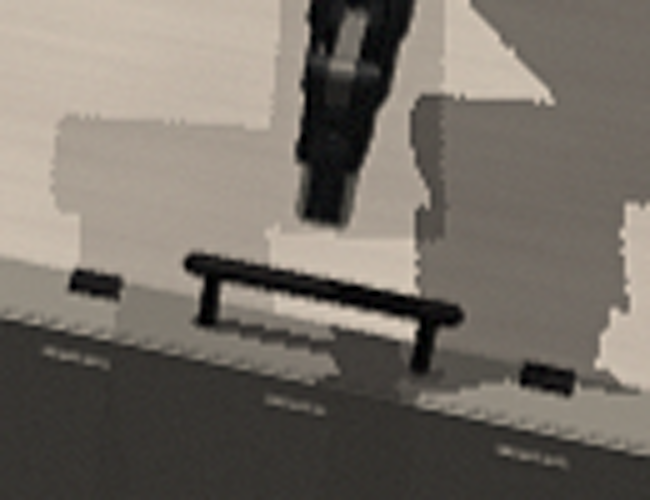

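The gripper is centred above the bar, which runs from (190,263) to (460,315) with its middle directly below the fingertips at (325,225). I'll descend and grip it.

```bash
python3 -m pendant '[[[0.001,-0.0008,0.03],0],[[0.001,-0.0008,0.05],0],[[0.001,-0.0008,0.06],0],[[0.001,-0.0008,0.0665],0],[[0.001,-0.0008,0.0665],0],[[0.001,-0.0008,0.0665],0]]'
python3 -m pendant '[[[0,0,0],0],[[0,0,0],0],[[0,0,0],0],[[0,0,0],0],[[0,0,0],0],[[0,0,0],0],[[0,0,0],0],[[0,0,0],0]]' 1 20
```

```text
t: 45.58
tool_pos: [0.6049, 0.2624, 0.2119]
tcp_rot: [3.14, -0.0, 1.595]
wrist_force: [-0.5, 0.1, 0.5]
grip_width: 0.051
gripper_force: 0.0
t: 46.58
tool_pos: [0.6046, 0.2624, 0.2114]
tcp_rot: [3.141, -0.0, 1.595]
wrist_force: [-0.1, 0.1, 4.0]
grip_width: 0.01
gripper_force: 21.5
```

Gripped at 10 mm. Now the first part of the arc.

```bash
python3 -m pendant '[[[0,-0.0143,-0.002],0],[[0,-0.0288,-0.0027],0],[[0,-0.0433,-0.0021],0],[[0,-0.0577,-0.0003],0],[[0,-0.0718,0.0028],0],[[0,-0.0718,0.0028],0]]'
python3 -m pendant '[[[0,-0.0138,0.0042],0],[[0,-0.0272,0.0097],0],[[0,-0.0401,0.0163],0],[[0,-0.0524,0.024],0],[[0,-0.0639,0.0328],0],[[0,-0.0639,0.0328],0]]'
python3 go.py
```

```text
t: 47.32
tool_pos: [0.5285, 0.2605, 0.2074]
tcp_rot: [-3.134, 0.001, 1.595]
wrist_force: [-3.9, 0.8, 6.0]
grip_width: 0.0098
gripper_force: 21.5
t: 48.08
tool_pos: [0.4664, 0.2589, 0.1737]
tcp_rot: [-3.137, 0.0, 1.595]
wrist_force: [0.9, 2.7, -4.8]
grip_width: 0.0098
gripper_force: 20.4
at [0.4664 0.2589 0.1737] 91.4 w 0.0098 t 48.075 j [0.3  0.51 1.73 0.   0.9  0.27]
```

```bash
python3 -m pendant '[[[0,-0.0107,0.0097],0],[[0,-0.0206,0.0204],0],[[0,-0.0295,0.0318],0],[[0,-0.0373,0.044],0],[[0,-0.0441,0.0568],0],[[0,-0.0441,0.0568],0]]'
python3 -m pendant '[[[0,-0.0056,0.0133],0],[[0,-0.01,0.0271],0],[[0,-0.0132,0.0412],0],[[0,-0.0144,0.0482],0],[[0,-0.0151,0.0541],0],[[0,-0.0151,0.0541],0]]'
python3 - <<'E'
from h import *
s=camera("scene");im=s["image"][:,:,::-1]
cv2.imwrite("pics/lid.png",cv2.resize(im[150:310,310:520],None,fx=3.7,fy=3.7,interpolation=cv2.INTER_CUBIC))
E
```

```text
t: 48.82
tool_pos: [0.4245, 0.2579, 0.1177]
tcp_rot: [-3.141, 0.0, 1.595]
wrist_force: [2.9, 1.5, -4.6]
grip_width: 0.0098
gripper_force: 20.2
t: 49.58
tool_pos: [0.4108, 0.2577, 0.0657]
tcp_rot: [3.139, -0.001, 1.595]
wrist_force: [3.3, -0.8, 7.2]
grip_width: 0.0099
gripper_force: 21.4
```

View pics/lid.png

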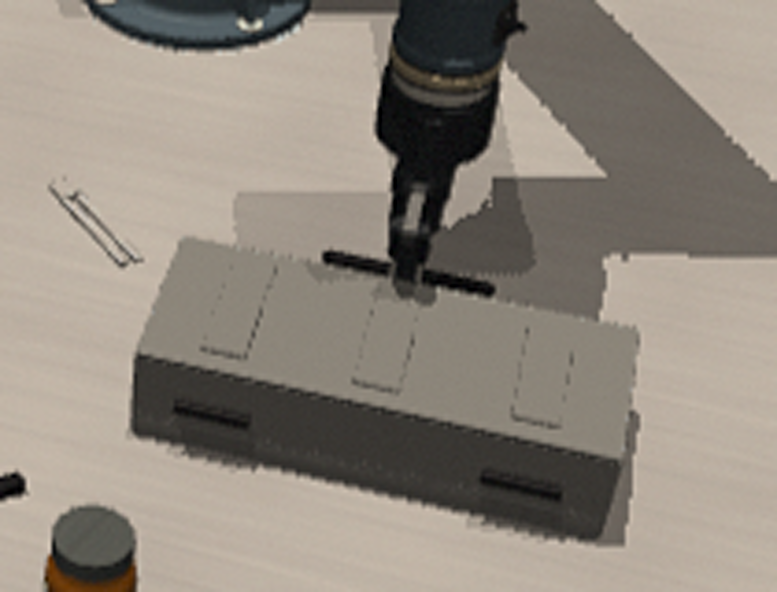

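The lid looks shut, with the bar at the front at (410,270). The upward wrist force suggests it has reached its stop. I'll press slightly further to confirm.

```bash
python3 -m pendant '[[[0,0,0.001],0],[[0,0,0.002],0],[[0,0,0.002],0]]' | sed -n 2,4p
python3 -m pendant '[[[0,0,0.0015],0],[[0,0,0.003],0],[[0,0,0.003],0]]' | sed -n 2,4p
```

```text
tool_pos: [0.4108, 0.2578, 0.0655]
tcp_rot: [3.138, -0.001, 1.595]
wrist_force: [0.5, -2.6, 24.6]
tool_pos: [0.4108, 0.258, 0.063]
tcp_rot: [3.137, -0.001, 1.595]
wrist_force: [0.1, -0.4, 29.3]
```

The force rose to 25–29 N with the bar stationary, so the lid is against its stop. I'll open slightly and withdraw upward.

```bash
python3 -m pendant '[[[0,0,-0.004],0],[[0,0,-0.004],0]]' | sed -n 2,4p
python3 -m pendant '[[[0,0,-0.004],0],[[0,0,-0.004],0],[[0,0,-0.004],0],[[0,0,-0.004],0]]' 0.45
python3 -m pendant '[[[0,0,-0.015],0],[[0,0,-0.03],0],[[0,0,-0.06],0],[[0,-0.02,-0.1],0],[[0,-0.02,-0.15],0],[[-0.2,-0.02,-0.2],0],[[-0.2,-0.02,-0.2],0],[[-0.2,-0.02,-0.2],0],[[-0.2,-0.02,-0.2],0],[[-0.2,-0.02,-0.2],0]]'
python3 - <<'E'
from h import *
s=camera("scene");im=s["image"][:,:,::-1]
cv2.imwrite("pics/end.png",cv2.resize(im[150:310,310:520],None,fx=3.7,fy=3.7,interpolation=cv2.INTER_CUBIC))
a=cv2.imread("pics/lid.png");b=cv2.imread("pics/end.png")
d=cv2.absdiff(a,b)[300:540,140:640];print("lid region diff mean/max",d.mean(),d.max())
E
```

```text
tool_pos: [0.4108, 0.2579, 0.064]
tcp_rot: [3.139, -0.001, 1.595]
wrist_force: [4.8, 1.7, -0.3]
t: 51.12
tool_pos: [0.4088, 0.2574, 0.0672]
tcp_rot: [-3.14, 0.001, 1.595]
wrist_force: [0.7, -0.5, -0.0]
grip_width: 0.0234
gripper_force: 0.0
t: 52.38
tool_pos: [0.3946, 0.0561, 0.2689]
tcp_rot: [3.139, 0.0, 1.591]
wrist_force: [-0.1, 0.5, -0.4]
grip_width: 0.0234
gripper_force: 0.0
lid region diff mean/max 4.03225 86
```

View pics/end.png

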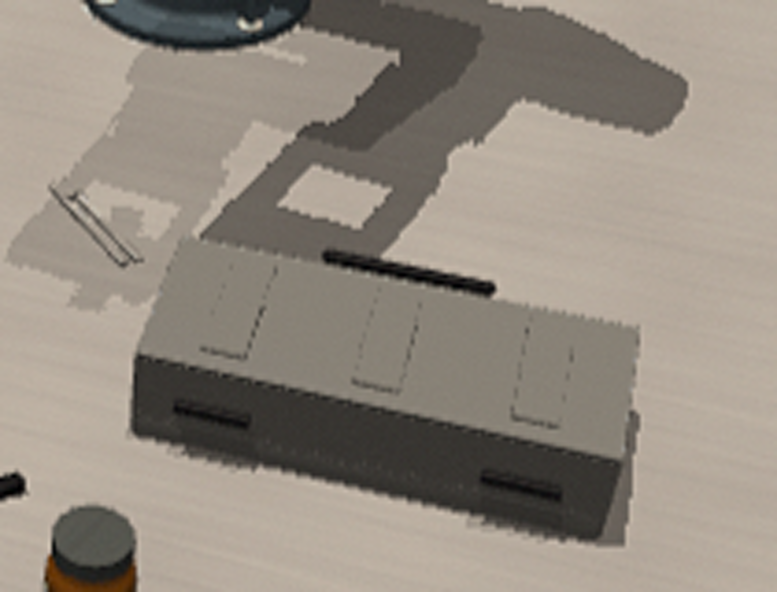

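The lid is still shut and the arm is clear, with the bar at crop (327,257)–(490,288). I'll check the bar's pixel against the closed geometry, then hand in.

Run:
```python
from h import *
from workcell import sign_off
s=camera("scene")
for z in (.058,.066): print(z,proj(s,[.4092,.259,z]).round(1))
p=proj(s,[.4092,.259,.058]); 
if abs(p[1]-223.6)<3: print(sign_off())
```

```text
0.058 [421.1 222.9]
0.066 [421.5 220.5]
the job is handed in; nothing more can be done
None
```

I packed the three blocks and two pots that were present into the trough, closed the lid gently against its stop, and handed the job in at about 52 s; no verdict came back.

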